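# Arm and test the router's tool setter

## Robot

A 6-joint arm with a two-finger parallel gripper is mounted at the origin on the work surface. World frame = base frame: x ahead of the robot, y to its left, z up, the work surface at z = 0. Lengths are in m, angles in rad, forces in N, time in s.
With the tool pointing down it reaches from about 0.35 to 0.775 m from the base axis. Payload 7.3 kg.
Tool frame: the origin (TCP) lies midway between the tips of the shut fingers; the grasp point (between the pads) lies grasp_offset behind it (grasp_offset is the distance from the TCP to the grasp point, in m); z points along the fingers, y is the line along which they close (so a half turn about z gives the same grasp; the last joint's range is limited). The gripper opens to 92 mm and grips with 3 to 60 N. Pads are 19 mm wide; open, the fingers measure 130 mm over their backs; the gripper's body (75 mm by 190 mm) begins 47 mm behind the grasp point.
Start: joints at [-1.471, 0.342, 1.524, -0, 1.275, -0.146], TCP at [0.128, -0.509, 0.227] pointing down, gripper open.
Joint ranges: [-2.53, 2.53], [-0.77, 2.02], [0.04, 2.7], [-1, 4.14], [0.28, 2.66], [-3.11, 3.11]. Speed limits (rad/s): [2.57, 2.57, 3.14, 3.14, 3.14, 3.14].

## Interface

Orientations are given as [roll, pitch, yaw] about the fixed x, y, z axes, in that order (R = Rz(yaw) Ry(pitch) Rx(roll)).
In Python, from cell import * gives the robot as it stands.
- The arm moves only by the tool step_arm, never from a script. Its argument "plan" is a list of rows, each a list of 5 numbers: the closure, from -1 (fully open) to 1 (shut), then the shift along the tool's x, y, z in m, then the turn about the tool's z in rad. In form: [[hand, x, y, z, twist], ...]. A call has 1 to 20 rows; each row is the pose to reach, as a shift and turn from the pose commanded when the call began, along the tool's axes at that moment; what a row does not reach only later rows make up. A row lasts 1/8 s, in which the tool goes at most 62.5 mm and 10.7 degrees, less where a joint would pass 70% of its speed; a pose out of reach is approached as far as the arm can. A call with a gripper value outside its range is refused whole. The fingers move at their own pace and stop on an object; "grip_force" is the grip in N (left out, the last holds). Time passes only in rows, so rows that repeat a pose let the fingers close. It gives the time, the measured TCP pose, the force, the opening and the grip force at its end, in the units of the state.
- observe(): the state, without advancing time (a new reading comes with each control period).
- read_camera(name): name is "scene" or "top" or "wrist"; returns a dict with "img" (480x640x3 uint8, red, green, blue), "range_z" (480x640 float32, m along the optical axis (not along the pixel's ray), 0 where there is no reading), "fx", "fy", "cx", "cy" (pixels), "R" (3x3) and "t" (3): a world point X has camera coordinates R X + t; the wrist camera has in their place "T_tool_cam" (4x4, takes a point from camera to tool coordinates, whose origin is the TCP and whose axes are the flange's). Camera axes: x right, y down, z forward; pixel columns grow to the right and rows downward; lengths in m; the calibration is good to about 2 mm. The wrist camera is an equidistant fisheye: a pixel r from the principal point sees the ray r / f radians off the axis. A picture is of the moment at which its call begins: read the wrist's pose just before it.
- hand_in(): hands the job in; it is judged then, once.
The state is a dict: "time": time; "qpos": joint angles; "qvel": joint speeds; "joint_efforts": joint torques, N m; "tool_pos": TCP position; "tool_rot": TCP orientation; "contact_force": force on the tool from outside, world axes, zero at the start; "torque": the same for the moment, N m; "opening": finger opening in m; "grip_force": force on a finger pad.
Only numpy, scipy, OpenCV 4.12 (cv2) and the standard library are available. Lean on these libraries where they do the work, as an engineer would, in place of code of your own. Each camera call takes 0.05 s, during which the arm holds its last target. There are 200 camera calls.

## Task

Test the router's tool setter before the next job: press the blue button on the control box right down and let it come back up, then gently touch the brass disc on top of the tool setter with your fingertips so that it dips by a few millimetres for a moment, and withdraw so that it springs back. Do not press hard on the disc, leave the other three buttons alone, and do not shift or lift the tool setter or the gauge, tape measure and clamp lying about it.

Things in the scene. Friction and masses are not known exactly. Their poses are not given: they have to be found in the camera images.
- blue (a joint): Pushed in by this many metres: 0 up, 0.006 fully down. Vertical spring push button, cap 30 mm across, standing 10 mm out of a steel ring 46 mm across on the control box; the spring resists with 1.5 N at first and about 5 N when fully down, and brings the cap back up. This is the blue one.
- blue_top (a point): Centre of the top face of the blue button's cap (moves with it), z up; about 67 mm above the bench when up.
- green (a joint): Pushed in by this many metres: 0 up, 0.006 fully down. Vertical spring push button, cap 30 mm across, standing 10 mm out of a steel ring 46 mm across on the control box; the spring resists with 1.5 N at first and about 5 N when fully down, and brings the cap back up. This is the green one.
- green_top (a point): Centre of the top face of the green button's cap (moves with it), z up; about 67 mm above the bench when up.
- yellow (a joint): Pushed in by this many metres: 0 up, 0.006 fully down. Vertical spring push button, cap 30 mm across, standing 10 mm out of a steel ring 46 mm across on the control box; the spring resists with 1.5 N at first and about 5 N when fully down, and brings the cap back up. This is the yellow one.
- yellow_top (a point): Centre of the top face of the yellow button's cap (moves with it), z up; about 67 mm above the bench when up.
- red (a joint): Pushed in by this many metres: 0 up, 0.006 fully down. Vertical spring push button, cap 30 mm across, standing 10 mm out of a steel ring 46 mm across on the control box; the spring resists with 1.5 N at first and about 5 N when fully down, and brings the cap back up. This is the red one.
- red_top (a point): Centre of the top face of the red button's cap (moves with it), z up; about 67 mm above the bench when up.
- setter_disc (a joint): How far the tool setter's brass disc is pushed down, in metres: 0 up, 0.008 at its stop. The spring gives about 1 N at first, 3 N at 3 mm, 4.5 N at 5 mm and 6.7 N at the stop, and lifts the disc again.
- setter_top (a point): Centre of the top face of the brass disc (moves with it), 66 mm above the bench when up. The disc is 44 mm across and 6 mm thick, on a thin stem 10 mm above the puck.
- setter: The tool setter: loose round dark steel puck, 0.8 kg, 62 mm across (72 mm at the foot), 50 mm tall, with a thin bright band round it and the brass disc on top. Origin: centre of its underside, z up.
- panel: Control box, fixed, 100 x 270 x 45 mm tall, grey with a black top. Origin: centre of its underside; y runs along its length. The four buttons stand in a row along y, 62 mm apart, in an order that changes.
- gauge: Loose plain aluminium gauge cylinder, 50 mm across, 60 mm tall, no disc on top. Bystander. Origin: centre of its underside.
- tape: Loose yellow tape measure lying flat, 70 x 66 x 36 mm tall. Bystander. Origin: centre of its underside.
- clamp: Loose orange bar clamp lying flat, 130 x 62 x 24 mm tall, along its x. Bystander. Origin: on its bar, at bench height.
There are look-alikes about, which are no part of the job. Leave any red look-alike of the setter alone.

How it is judged:
By the outcome, as a careful person would: the job done as asked, in the order asked, and still so for the second after the job is handed in, with the robot touching nothing.
It also fails if it takes over 40 s, if anything falls off the work surface, if the arm or the gripper's body presses on something with over 40 N, if the wrist force passes 120 N, or if a joint passes its speed limit or range.

## Working session

There is one attempt and no reset: what is moved stays moved. The work goes in short steps, Python scripts to look and compute and a tool call to move; the robot and the scene stay as the last step left them, time stands still between calls to the robot, and variables do not carry over. Pictures are saved under pics/ and viewed, at most 10 in all, crops included, and the job is handed in when it is done.

Besides the shell and the picture viewer there is one more tool, called after "Emit:" as name(argument=value, ...) on one line, values as JSON. step_arm: Moves the arm, as the interface text tells. Its arguments: {"type":"object","properties":{"plan":{"type":"array","items":{"type":"array","items":{"type":"number"}}},"grip_force":{"type":"number"}},"required":["plan"]}

```bash
mkdir -p pics
python3 - <<'E'
from cell import *
import cv2,numpy as np
s=observe();print(s)
for n in("scene","top"):
    c=read_camera(n);cv2.imwrite(f"pics/{n}0.png",c["img"][:,:,::-1]);np.savez(f"{n}0.npz",**c)
    print(n,c["fx"],c["cx"],c["cy"],(-c["R"].T@c["t"]).round(3),c["R"].round(3).tolist())
E
```

```text
{'time': 0.0, 'qpos': array([-1.47100237e+00,  3.42699093e-01,  1.52501314e+00, -1.57521036e-05,
        1.27542284e+00, -1.46007858e-01]), 'qvel': array([ 0.00124372,  0.0014649 ,  0.00057094, -0.00058792, -0.00092298,
        0.0010266 ]), 'joint_efforts': array([ 1.17739437e-03, -4.31246495e+01, -2.44222856e+01,  7.18026306e-02,
        5.59141603e-02, -1.36496360e-04]), 'tool_pos': array([ 0.1277216 , -0.50880009,  0.2260586 ]), 'tool_rot': array([-3.14006446e+00, -2.09502336e-04,  2.45806254e-01]), 'contact_force': array([-0.12482336,  0.01817386, -0.50670127]), 'torque': array([-0.01229022,  0.03304642, -0.01765264]), 'grip_force': 0.0, 'opening': 0.09187677117576197}
scene 519.7758140498305 319.6418523582446 246.7116447093988 [ 0.946 -0.49   0.824] [[0.721, 0.693, 0.002], [0.518, -0.537, -0.666], [-0.461, 0.481, -0.746]]
top 520.0602992449998 313.8936354051762 246.83165159954163 [ 0.319 -0.009  0.881] [[-0.008, -1.0, -0.026], [-0.98, 0.013, -0.196], [0.196, 0.024, -0.98]]
```

View pics/top0.png

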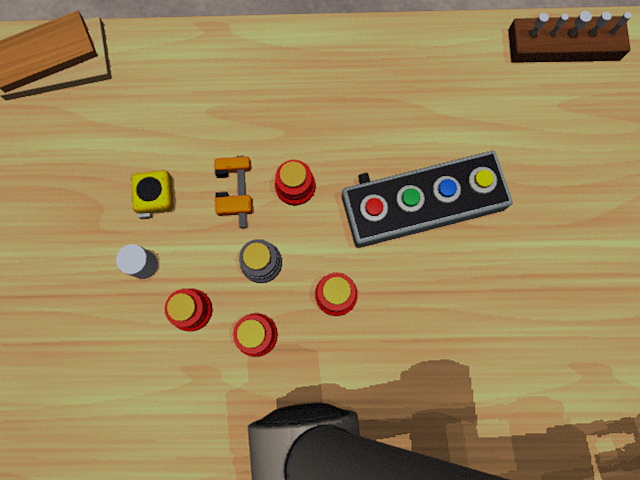

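View pics/scene0.png

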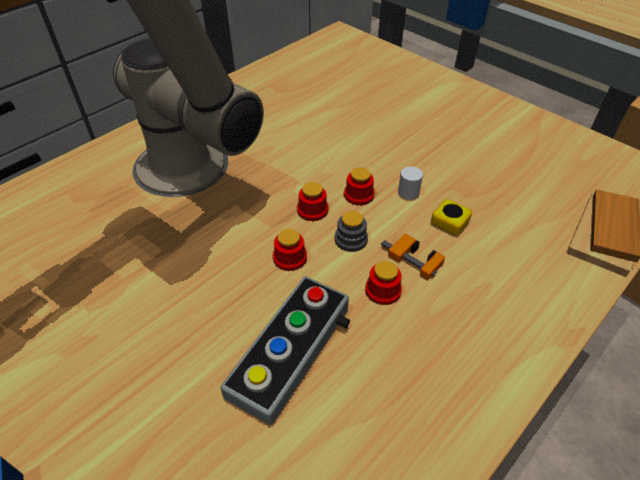

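The top view shows the blue button at about (448,188) and the dark setter's brass disc at (257,256). The scene view shows them at (278,346) and (351,220). The other four discs belong to the red look-alikes.

Run:
```python
import cv2,numpy as np
C={n:dict(np.load(f"{n}0.npz")) for n in("top","scene")}
def cen(c,lo,hi,seed):
    h=cv2.cvtColor(c["img"],cv2.COLOR_RGB2HSV);m=cv2.inRange(h,lo,hi)
    n,l,s,ce=cv2.connectedComponentsWithStats(m)
    ok=[i for i in range(1,n) if s[i,4]>60]
    i=min(ok,key=lambda i:np.hypot(*(ce[i]-seed)));return ce[i],s[i]
def P(c):
    K=np.array([[c["fx"],0,c["cx"]],[0,c["fy"],c["cy"]],[0,0,1]]);return K@np.c_[c["R"],c["t"]]
def ray(c,p,z):
    d=c["R"].T@[(p[0]-c["cx"])/c["fx"],(p[1]-c["cy"])/c["fy"],1];o=-c["R"].T@c["t"];return o+d*(z-o[2])/d[2]
for nm,lo,hi,sd in(("blue",(100,120,60),(125,255,255),((448,188),(278,346))),("green",(60,100,40),(90,255,255),((411,197),(297,320))),("disc",(15,150,100),(32,255,255),((257,256),(351,220)))):
    p=[];
    for c,s in zip(C.values(),sd):
        q,st=cen(c,lo,hi,s);p.append(q);print(nm,q.round(1),st,"plane",ray(c,q,.0665).round(4))
        z=c["range_z"][int(q[1]),int(q[0])];print("  depth pt",(c["R"].T@(z*np.array([(q[0]-c["cx"])/c["fx"],(q[1]-c["cy"])/c["fy"],1])-c["t"])).round(4))
    X=cv2.triangulatePoints(*[P(c) for c in C.values()],*[x.reshape(2,1) for x in p]).ravel();print(nm,"tri",(X[:3]/X[3]).round(4))
```

```text
blue [447.6 187.2] [439 179  18  17 236] plane [ 0.578  -0.2069  0.0665]
  depth pt [ 0.3188 -0.0087  0.881 ]
blue [278.  345.5] [270 337  17  17 225] plane [ 0.5806 -0.209   0.0665]
  depth pt [ 0.5806 -0.2089  0.0664]
blue tri [ 0.579  -0.2077  0.0632]
green [410.8 196.8] [402 189  18  17 240] plane [ 0.5628 -0.1467  0.0665]
  depth pt [ 0.5631 -0.1468  0.0656]
green [297.2 318.7] [290 311  16  16 207] plane [ 0.5656 -0.1492  0.0665]
  depth pt [ 0.5655 -0.149   0.0662]
green tri [ 0.5639 -0.1474  0.0628]
disc [256.1 255.6] [243 243  27  27 564] plane [0.4689 0.1034 0.0665]
  depth pt [0.4691 0.1035 0.0657]
disc [352.  217.7] [342 210  21  16 274] plane [0.4695 0.1029 0.0665]
  depth pt [0.4699 0.1024 0.0671]
disc tri [0.4691 0.1035 0.0657]
```

Emit:
step_arm(plan=[[1,0.057,-0.02,0,0],[1,0.114,-0.04,0,0],[1,0.17,-0.061,0.02,0],[1,0.227,-0.081,0.04,0],[1,0.284,-0.101,0.06,0],[1,0.341,-0.121,0.08,0],[1,0.398,-0.142,0.1,0],[1,0.455,-0.162,0.11,0],[1,0.511,-0.182,0.12,0],[1,0.511,-0.182,0.12,0],[1,0.511,-0.182,0.12,0],[1,0.511,-0.182,0.12,0]])

```text
time: 1.6
tool_pos: [0.5782, -0.2094, 0.107]
tool_rot: [3.141, 0.0, 0.244]
contact_force: [0.6, -0.1, -0.6]
opening: 0.0005
grip_force: 0.0
```

Run:
```python
from cell import *
import cv2,numpy as np
s=observe();print(s["time"],s["tool_pos"],s["tool_rot"],s["contact_force"],s["opening"],grasp_offset if "grasp_offset" in globals() else "")
c=read_camera("wrist");cv2.imwrite("pics/w1.png",c["img"][:,:,::-1]);print(c["T_tool_cam"].round(3).tolist(),c["fx"],c["cx"],c["cy"])
```

```text
1.6 [ 0.57819398 -0.20943011  0.1069725 ] [3.14139554e+00 3.14558540e-04 2.44241073e-01] [ 0.59318389 -0.10296672 -0.57595869] 0.000542176587206414 0.0188
[[0.0, -0.969, -0.248, 0.066], [1.0, 0.0, 0.001, -0.001], [-0.001, -0.248, 0.969, -0.158], [0.0, 0.0, 0.0, 1.0]] 371.64829954431775 322.8362809607279 245.50371951312314
```

View pics/w1.png

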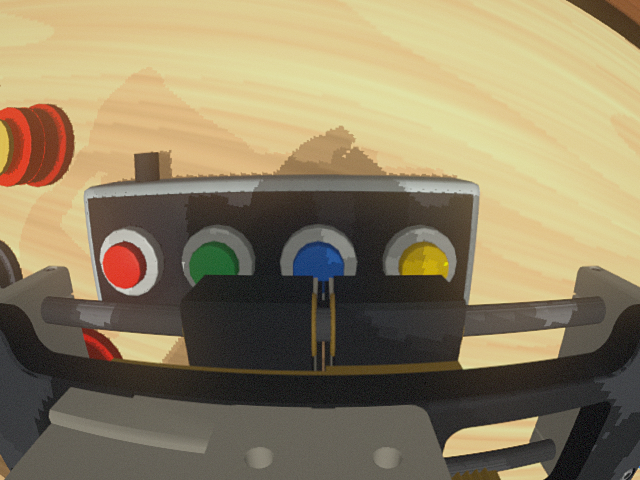

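The blue cap at (318,262) is straight ahead of the fingers. The cap is partly hidden by the dark gripper parts at rows 275–360. I'll check with the range image how wide the lowest finger part is.

Run:
```python
from cell import *
import numpy as np
from scipy.spatial.transform import Rotation as Ro
s=observe();c=read_camera("wrist")
v,u=np.mgrid[:480,:640];dx=(u-c["cx"]);dy=v-c["cy"];r=np.hypot(dx,dy)+1e-9;th=r/c["fx"]
z=c["range_z"];pc=np.stack([dx/r*np.tan(th)*z,dy/r*np.tan(th)*z,z],-1)
T=c["T_tool_cam"];pt=pc@T[:3,:3].T+T[:3,3]
for p in[(200,280),(260,280),(305,280),(325,285),(325,330),(350,280),(440,280),(250,350),(318,255),(215,258),(425,258)]:
    print(p,z[p[1],p[0]].round(3),pt[p[1],p[0]].round(4))
W=pt@Ro.from_euler("xyz",s["tool_rot"]).as_matrix().T+s["tool_pos"]
m=(abs(pt[...,0])<.03)&(abs(pt[...,1])<.1)&(z>0)
for a in np.arange(-.08,.03,.01):
    k=m&(pt[...,2]>a)&(pt[...,2]<=a+.01)
    if k.sum():print(round(a,3),k.sum(),pt[k].min(0).round(3),pt[k].max(0).round(3))
```

```text
(200, 280) 0.087 [ 0.0358 -0.0306 -0.0753]
(260, 280) 0.087 [ 0.036  -0.0155 -0.0752]
(305, 280) 0.088 [ 0.0358 -0.0048 -0.0745]
(325, 285) 0.162 [ 0.0089  0.0004 -0.0054]
(325, 330) 0.082 [ 0.0271 -0.0001 -0.0835]
(350, 280) 0.089 [ 0.0357  0.0059 -0.0742]
(440, 280) 0.088 [ 0.0356  0.0283 -0.0746]
(250, 350) 0.077 [ 0.0249 -0.0162 -0.0892]
(318, 255) 0.207 [ 0.0093 -0.0032  0.0411]
(215, 258) 0.206 [ 0.0077 -0.062   0.0401]
(425, 258) 0.206 [0.0077 0.0577 0.0401]
-0.08 2663 [-0.03  -0.081 -0.08 ] [ 0.03  0.08 -0.07]
-0.07 765 [-0.03  -0.082 -0.07 ] [ 0.03   0.081 -0.06 ]
-0.06 12 [ 0.003 -0.003 -0.06 ] [ 0.006  0.002 -0.059]
-0.05 323 [-0.009 -0.003 -0.047] [ 0.004  0.002 -0.044]
-0.04 32 [-0.01  -0.001 -0.035] [ 0.009  0.001 -0.03 ]
-0.03 130 [ 0.008 -0.004 -0.03 ] [ 0.011  0.002 -0.02 ]
-0.02 182 [ 0.008 -0.005 -0.02 ] [ 0.011  0.004 -0.01 ]
-0.01 161 [ 0.008 -0.005 -0.01 ] [ 0.011  0.004 -0.   ]
-0.0 4 [ 0.009 -0.003  0.001] [0.01  0.003 0.001]
```

Emit:
step_arm(plan=[[1,0,-0.002,0.015,0],[1,0,-0.002,0.03,0],[1,0,-0.002,0.036,0],[1,0,-0.002,0.04,0],[1,0,-0.002,0.043,0],[1,0,-0.002,0.045,0],[1,0,-0.002,0.045,0]])

```text
time: 2.58
tool_pos: [0.5785, -0.2064, 0.062]
tool_rot: [3.142, 0.0, 0.246]
contact_force: [-3.2, 1.4, 5.2]
opening: 0.0003
grip_force: 2.2
```

Emit:
step_arm(plan=[[1,0,0,0.001,0],[1,0,0,0.002,0],[1,0,0,0.002,0],[1,0,0,0.003,0],[1,0,0,0.003,0]])

```text
time: 3.2
tool_pos: [0.5788, -0.2065, 0.061]
tool_rot: [3.141, -0.001, 0.246]
contact_force: [-7.9, 2.6, 18.4]
opening: 0.0004
grip_force: 9.0
```

Emit:
step_arm(plan=[[1,0,0,-0.01,0],[1,0,0,-0.04,0],[1,0,0,-0.07,0],[1,-0.005,-0.055,-0.07,0],[1,-0.01,-0.11,-0.07,0],[1,-0.015,-0.165,-0.07,0],[1,-0.02,-0.22,-0.07,0],[1,-0.025,-0.275,-0.07,0],[1,-0.03,-0.328,-0.07,0],[1,-0.03,-0.328,-0.05,0],[1,-0.03,-0.328,-0.04,0],[1,-0.03,-0.328,-0.04,0],[1,-0.03,-0.328,-0.04,0]])

```text
time: 4.82
tool_pos: [0.4704, 0.1038, 0.099]
tool_rot: [3.141, -0.001, 0.244]
contact_force: [0.0, 1.0, 0.1]
opening: 0.0006
grip_force: 0.0
```

Run:
```python
from cell import *
import cv2,numpy as np
from scipy.spatial.transform import Rotation as Ro
s=observe();print(s["time"],s["tool_pos"],s["contact_force"])
c=read_camera("wrist");cv2.imwrite("pics/w2.png",c["img"][:,:,::-1])
v,u=np.mgrid[:480,:640];dx=(u-c["cx"]);dy=v-c["cy"];r=np.hypot(dx,dy)+1e-9;th=r/c["fx"]
z=c["range_z"];pt=np.stack([dx/r*np.tan(th)*z,dy/r*np.tan(th)*z,z],-1)@c["T_tool_cam"][:3,:3].T+c["T_tool_cam"][:3,3]
h=cv2.cvtColor(c["img"],cv2.COLOR_RGB2HSV);m=(cv2.inRange(h,(15,150,70),(32,255,255))>0)&(z>.15)&(abs(pt[...,1])<.04)&(abs(pt[...,0])<.04)&(pt[...,2]>.01)
print(m.sum(),pt[m].min(0),pt[m].max(0),np.median(pt[m],0))
```

```text
4.825 [0.47040825 0.1038134  0.0989952 ] [0.00704608 1.01671922 0.09738793]
2314 [-0.00296456 -0.02219478  0.03130922] [0.02052834 0.01975007 0.04973122] [ 0.00857609 -0.00145249  0.03308039]
```

View pics/w2.png

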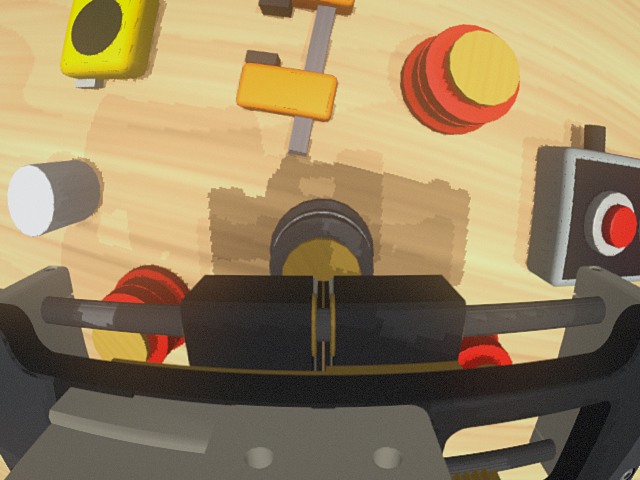

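The dark setter's disc is under the fingertips, at (322,258), centred to within about 1 mm. Its top is 33 mm below the TCP.

Emit:
step_arm(plan=[[1,-0.001,-0.001,0.015,0],[1,-0.001,-0.001,0.027,0],[1,-0.001,-0.001,0.031,0],[1,-0.001,-0.001,0.034,0],[1,-0.001,-0.001,0.036,0],[1,-0.001,-0.001,0.037,0],[1,-0.001,-0.001,0.037,0]])

```text
time: 5.75
tool_pos: [0.4686, 0.105, 0.0619]
tool_rot: [3.141, -0.0, 0.246]
contact_force: [-1.5, -2.3, 4.6]
opening: 0.0003
grip_force: 1.9
```

Emit:
step_arm(plan=[[1,0,0,-0.004,0],[1,0,0,-0.012,0],[1,0,0,-0.04,0],[1,0,0,-0.08,0],[1,0,0,-0.13,0],[1,0,0,-0.13,0],[1,0,0,-0.13,0],[1,0,0,-0.13,0]])

```text
time: 6.75
tool_pos: [0.4677, 0.1052, 0.1904]
tool_rot: [-3.141, 0.003, 0.246]
contact_force: [-0.0, 0.7, -0.0]
opening: 0.0009
grip_force: 0.0
```

Run:
```python
from cell import *
import cv2,numpy as np
c=read_camera("scene");cv2.imwrite("pics/s2.png",c["img"][:,:,::-1]);o=dict(np.load("scene0.npz"))
d=cv2.absdiff(c["img"],o["img"])[200:430,180:480].max(2)
print(observe()["contact_force"])
for p in[(352,217),(278,345)]:
    for k in(o,c):print(p,np.median(k["range_z"][p[1]-3:p[1]+4,p[0]-3:p[0]+4]))
```

```text
[-0.09921492  0.086916    0.39801732]
(352, 217) 1.0704702
(352, 217) 1.0704532
(278, 345) 0.8679359
(278, 345) 0.867169
```

View pics/s2.png

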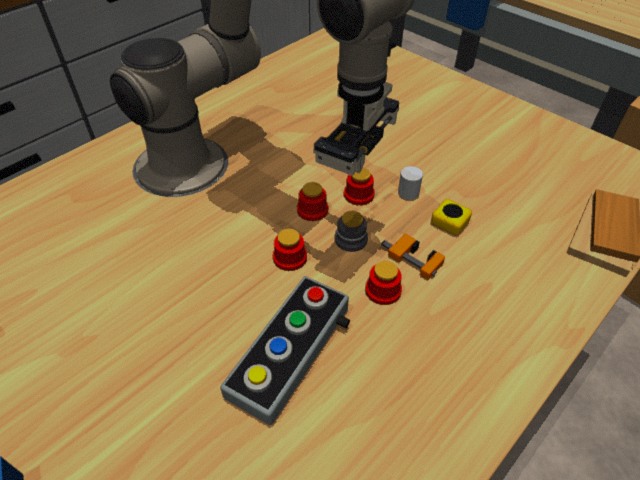

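The setter at (351,230) and the blue button at (278,346) are where they were and back up, and the bystanders haven't moved.

```bash
python3 -c "
from cell import *
print(hand_in())"
```

```text
the job is handed in; nothing more can be done
None
```

I pressed the blue button down to its stop and released it, then dipped the setter's brass disc about 4 mm with roughly 4.6 N on the fingertips; both came back up, nothing else moved, and the job is handed in.

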